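Feel out a bearing cap's blind hole and hold it hole-up

ROBOT

A 6-joint arm with a two-finger parallel gripper is mounted at the origin on the work surface. World frame = base frame: x ahead of the robot, y to its left, z up, the work surface at z = 0. Lengths are in m, angles in degrees, forces in N, time in s.
With the tool pointing down it reaches from about 0.4 to 0.825 m from the base axis. Payload 7 kg.
Tool frame: the origin (TCP) lies between the finger pads; the fingertips stand 19 mm ahead of it and the grasp point (between the pads) is the TCP (r.finger_overhang is the distance from the TCP to the fingertips, in m); z points along the fingers, y is the direction in which the jaws open and shut (so a half turn about z gives the same grasp; the last joint's range is limited). The gripper opens to 88 mm and grips with 3 to 60 N. Pads are 19 mm wide; open, the fingers measure 130 mm over their backs; the gripper's body (78 mm by 193 mm) begins 47 mm behind the grasp point.
Start: joints at [-53.107, 20.546, 0.682, 0, -70.136, -16.507], TCP at [0.235, -0.633, 0.246] pointing down, gripper open.
Joint ranges: [-176.03, 176.03], [-82.01, 121.73], [-58.28, 71.71], [-173.87, 95.51], [-174.79, -0.11], [-173.66, 173.66]. Speed limits (degrees/s): [136.94, 136.94, 172.46, 180, 180, 180].

INTERFACE

Orientations are given as [roll, pitch, yaw] about the fixed x, y, z axes, in that order (R = Rz(yaw) Ry(pitch) Rx(roll)).
In Python, from plant import r, optics gives the robot as it stands. The module is installed in compiled form; this text tells all that it offers.
- The arm moves only by the tool step_arm, never from a script. Its argument "increments" is a list of rows, each an object of numbers: "tx", "ty", "tz": the shift along the world's x, y, z in mm; "ax", "ay", "az": the turn, a rotation vector about the world's x, y, z in degrees; "claw": the gripper command: -1 is shut, 1 is fully open, values between are in proportion. In form: [{"tx": .., "ty": .., "tz": .., "ax": .., "ay": .., "az": .., "claw": ..}, ...]. A call has 1 to 12 rows; each row shifts and turns the commanded pose from where the row before left it; what a row does not reach is not made up. A row lasts 1/10 s, in which the tool goes at most 50 mm and 8.59 degrees, less where a joint would pass 70% of its speed; a pose out of reach is approached as far as the arm can. A call with a gripper value outside its range is refused whole. The fingers move at their own pace and stop on an object; "newtons" is the grip in N (left out, the last holds). Time passes only in rows, so rows that do not move let the fingers close. It gives the time, the measured TCP pose, the force and the opening at its end, in the units of the state.
- r.get_state(): the state, without advancing time (a new reading comes with each control period).
- optics.capture(name): name is "scene" or "side" or "wrist"; returns a dict with "image" (480x640x3 uint8, blue, green, red), "depth" (480x640 float32, m along the optical axis (not along the pixel's ray), 0 where there is no reading), "fx", "fy", "cx", "cy" (pixels), "distortion" ([k1, k2, p1, p2, k3] as OpenCV has them; the pictures are not rectified), "R" (3x3) and "t" (3): a world point X has camera coordinates R X + t. Camera axes: x right, y down, z forward; pixel columns grow to the right and rows downward; lengths in m; the calibration is good to about 2 mm. A picture is of the moment at which its call begins.
- r.close_job(): hands the job in, once; it reports no verdict.
The state is a dict: "time_s": time; "joints": joint angles; "qd": joint speeds; "joint_torque": joint torques, N m; "tcp_pos": TCP position; "eef_rot": TCP orientation; "contact_force": force on the tool from outside, world axes, zero at the start; "moment": the same for the moment, N m; "gripper_width": finger opening in m.
Only numpy, scipy, OpenCV 4.12 (cv2) and the standard library are available. Lean on these libraries where they do the work, as an engineer would, in place of code of your own. Each camera call takes 0.05 s, during which the arm holds its last target. There are 200 camera calls.

TASK

I want to grease the loose aluminium bearing cap, but both of its ends look the same and only one has the hole. Pick it up and feel for the hole on the fixed gauge pin: slide it over either end of the pin until the pin is right inside the hole. Then turn the cap hole-up and finish while still holding it in the gripper, upright and still, well clear (about 10 cm or more) above the black rubber mat; nothing is put down at the end, and leave the other things on the counter where they are.

Things in the scene. Friction and masses are not known exactly. Their poses are not given: they have to be found in the camera images.
- cap: loose aluminium octagonal bearing cap, 44 mm across flats, 40 mm long, 0.15 kg. Origin at its centre, x along its length; starts lying on a flat (origin 22 mm up), two flats upright, any yaw. One end has a central blind hole 24 mm across, 22 mm deep; the other is solid with a flush black disc that looks alike. Whether +x or -x has the hole is not told: feel on the pin
- gauge: blue double-ended pin gauge, fixed. Origin under its centre. Foot 90 x 60 x 12 mm (x, y, z), on it a post 44 x 16 mm (x, y) reaching 84 mm above the counter. A level round brass pin 16 mm in diameter runs along its y axis, 62 mm above the counter, and sticks out 24 mm on both sides of the post
- pin_left (a point): centre of the pin's tip at the gauge's +y side, 32 mm from the post's middle plane, 62 mm above the counter
- pin_right (a point): centre of the pin's tip at the gauge's -y side, 32 mm from the post's middle plane, 62 mm above the counter
- mat: the black rubber mat, fixed, 200 x 200 x 4 mm, origin at the centre of its underside
- can_red: bystander: red spray can, 52 mm in diameter, 190 mm tall, upright, origin under its centre
- can_white: bystander: white spray can, 60 mm in diameter, 210 mm tall, upright, origin under its centre
- battery: bystander: black tool battery, 75 x 110 x 60 mm, origin under its centre
- screwdriver: bystander: screwdriver lying along its x axis, about 200 mm long
- collar: bystander: flat brass collar, 44 mm in diameter, 14 mm high, origin under its centre
- oil: bystander: small white bottle with a green cap, 44 mm in diameter, 110 mm tall, upright, origin under its centre
Mind the look-alikes: they are no part of the job. Of the things that look like the cap, take the one that is farthest from the robot's base at the start. Several things look just like the gauge: the one meant starts farthest to the robot's right.

How it is judged (in metres and radians):
On the way:
1. the gripped cap is slid over one end of the gauge pin, the pin at least 10 mm inside its hole (distance between any of pin_left, pin_right and cap below 0.01 m and contact force between cap and the fingers above 0.5 N), for 0.1 s.
At the end, for the whole second after the job is handed in: The cap is held by the fingers alone, its hole facing up within 0.25 rad (the cap's own x axis points up), its centre more than 80 mm above the counter and within 100 mm (horizontally) of the mat's centre, at rest, touching neither gauge nor mat (angle between cap's own x axis and vertical below 0.25 rad and height (world z) of cap above 0.08 m and horizontal distance between cap and mat below 0.1 m and contact force between cap and the fingers above 1 N and contact force between cap and gauge below 0.1 N and contact force between cap and mat below 0.1 N and linear speed of cap below 0.03 m/s and angular speed of cap below 0.3 rad/s); the arm keeps its last pose, push and grip.
It fails at once if another thing on the counter is moved by more than 40 mm (distance of any of can_red, can_white, battery, screwdriver, collar, oil from where it was at the start of the episode above 0.04 m).
It fails at once if a can or the bottle is knocked over (angle between any of can_red, can_white, oil's own z axis and vertical above 0.6 rad).
It also fails if it takes over 64 s, if anything falls off the work surface, if the arm or the gripper's body presses on something with over 40 N, if the wrist force passes 120 N, or if a joint passes its speed limit or range.

## Working session

There is one attempt and no reset: what is moved stays moved. The work goes in short steps, Python scripts to look and compute and a tool call to move; the robot and the scene stay as the last step left them, time stands still between calls to the robot, and variables do not carry over. Pictures are saved under pics/ and viewed, about 8 in all and at most 12, crops included, and the job is handed in when it is done.

Besides the shell and the picture viewer there is one more tool, called after "Call:" as name(argument=value, ...) on one line, values as JSON. step_arm: Moves the arm, as the interface text tells. Its arguments: {"type":"object","properties":{"increments":{"type":"array","items":{"type":"object","properties":{"tx":{"type":"number"},"ty":{"type":"number"},"tz":{"type":"number"},"ax":{"type":"number"},"ay":{"type":"number"},"az":{"type":"number"},"claw":{"type":"number"}}}},"newtons":{"type":"number"}},"required":["increments"]}

```bash
mkdir -p pics
cat > h.py <<'E'
from plant import r, optics
import numpy as np, cv2, pickle
def cap(n):
    c=optics.capture(n); pickle.dump(c,open(f'{n}.pkl','wb')); return c
def load(n): return pickle.load(open(f'{n}.pkl','rb'))
def _ray(c,u,v):
    K=np.array([[c['fx'],0,c['cx']],[0,c['fy'],c['cy']],[0,0,1.]])
    p=cv2.undistortPoints(np.array([[[u,v]]],float),K,np.array(c['distortion'],float))[0,0]
    return np.array([p[0],p[1],1.])
def onz(c,u,v,z):
    R=np.array(c['R']);t=np.array(c['t']);d=R.T@_ray(c,u,v);o=-R.T@t
    return o+d*(z-o[2])/d[2]
def dep(c,u,v):
    R=np.array(c['R']);t=np.array(c['t']);z=c['depth'][int(v),int(u)]
    return R.T@(_ray(c,u,v)*z-t)
def pix(c,X):
    K=np.array([[c['fx'],0,c['cx']],[0,c['fy'],c['cy']],[0,0,1.]])
    return cv2.projectPoints(np.array([X],float),cv2.Rodrigues(np.array(c['R'],float))[0],np.array(c['t'],float),K,np.array(c['distortion'],float))[0][0,0]
E
python3 - <<'E'
from h import *
for n in('scene','side'):
    c=cap(n); cv2.imwrite(f'pics/{n}1.png',c['image']); print(n,-np.array(c['R']).T@c['t'])
print(r.get_state())
E
```

```text
scene [ 1.2373291  -0.73880324  0.94053485]
side [-0.27191547  0.9879483   0.840815  ]
{'time_s': 0.1, 'joints': array([-5.31066998e+01,  2.05885552e+01,  6.40346216e-01, -1.59392828e-02,
       -7.01364251e+01, -1.65064269e+01]), 'qd': array([-0.03496827, -0.05004149,  0.07407564, -0.05281292,  0.01425982,
       -0.07087285]), 'joint_torque': array([-2.23551098e-03, -5.84163308e+01,  2.93752635e+01,  7.01554298e+00,
        1.01308632e-02, -3.34057074e-05]), 'tcp_pos': array([ 0.23496839, -0.63236094,  0.24471825]), 'eef_rot': array([ 1.79914596e+02, -9.68118904e-03, -1.59618547e+02]), 'contact_force': array([-0.38438612, -0.26990108,  0.18911299]), 'moment': array([-0.00584339,  0.01146297, -0.02794179]), 'gripper_width': 0.08735557597841193}
```

View pics/scene1.png

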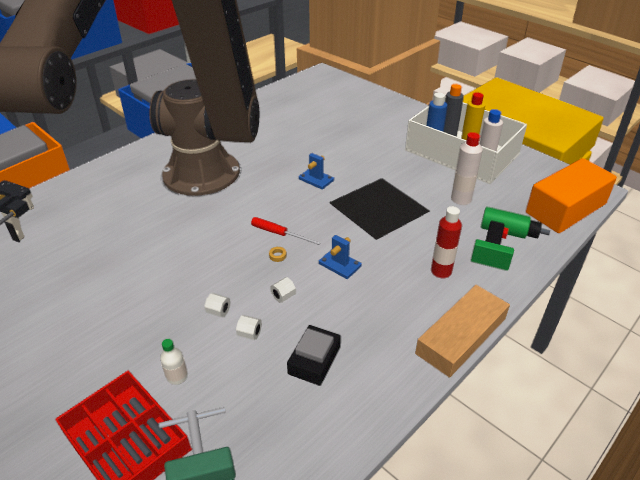

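View pics/side1.png

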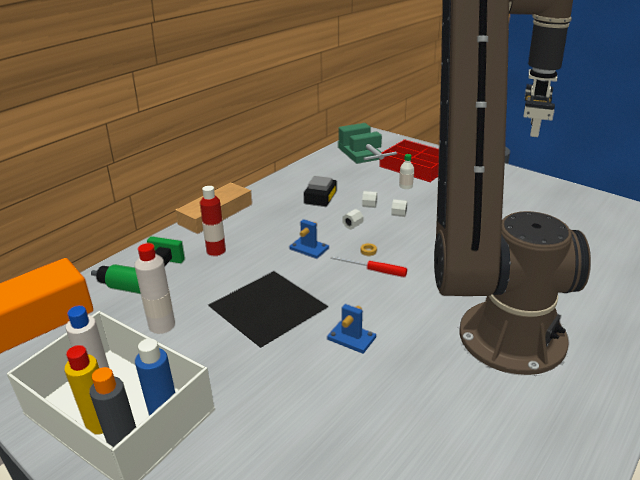

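The scene view shows three white cap look-alikes at (217,304), (249,327) and (284,289). There are two blue gauges, at (316,172) and (340,255), and the mat is at (380,208). Next I'll measure them.

Run:
```python
from h import *
c=load('scene')
np.set_printoptions(precision=3,suppress=True)
for n,u,v,z in [('capA',217,304,.022),('capB',249,327,.022),('capC',284,289,.022),('g1foot',316,178,.012),('g2foot',340,263,.012),('mat',380,208,.004),('collar',278,254,.014),('drv',268,226,.01),('drvtip',318,243,.01),('oil',175,375,.02),('batt',314,355,.06),('red',443,270,.01),('white',464,200,.01)]:
    p=onz(c,u,v,z); print(n,p,np.hypot(p[0],p[1]),dep(c,u,v))
im=c['image']
a=cv2.resize(im[275:345,195:305],None,fx=7,fy=7,interpolation=cv2.INTER_CUBIC)
b=cv2.resize(im[225:285,310:370],None,fx=7,fy=7,interpolation=cv2.INTER_CUBIC)
s=load('side')['image'][180:260,280:420]; s=cv2.resize(s,None,fx=5,fy=5,interpolation=cv2.INTER_CUBIC)
cv2.imwrite('pics/c1.png',a);cv2.imwrite('pics/g1.png',b)
```

```text
capA [ 0.484 -0.302  0.022] 0.5709273530715695 [ 0.501 -0.312  0.042]
capB [ 0.587 -0.295  0.022] 0.6568057321242496 [ 0.6   -0.303  0.04 ]
capC [ 0.557 -0.165  0.022] 0.5811300431911006 [ 0.569 -0.174  0.038]
g1foot [0.284 0.215 0.012] 0.35661364046415905 [0.283 0.217 0.01 ]
g2foot [ 0.583 -0.002  0.012] 0.5829959741994886 [ 0.589 -0.009  0.02 ]
mat [0.506 0.244 0.004] 0.5615187733267566 [0.507 0.242 0.006]
collar [ 0.452 -0.088  0.014] 0.4606682794711026 [ 0.443 -0.08   0.003]
drv [ 0.348 -0.03   0.01 ] 0.3496300371841465 [ 0.361 -0.04   0.023]
drvtip [0.491 0.014 0.01 ] 0.49107710451127495 [0.496 0.009 0.016]
oil [ 0.576 -0.48   0.02 ] 0.749774303811435 [ 0.587 -0.485  0.036]
batt [ 0.76 -0.27  0.06] 0.8062765786194227 [ 0.76  -0.27   0.061]
red [0.778 0.156 0.01 ] 0.7931629109187331 [0.788 0.135 0.031]
white [0.656 0.434 0.01 ] 0.7869805412493134 [0.663 0.421 0.02 ]
```

View pics/c1.png

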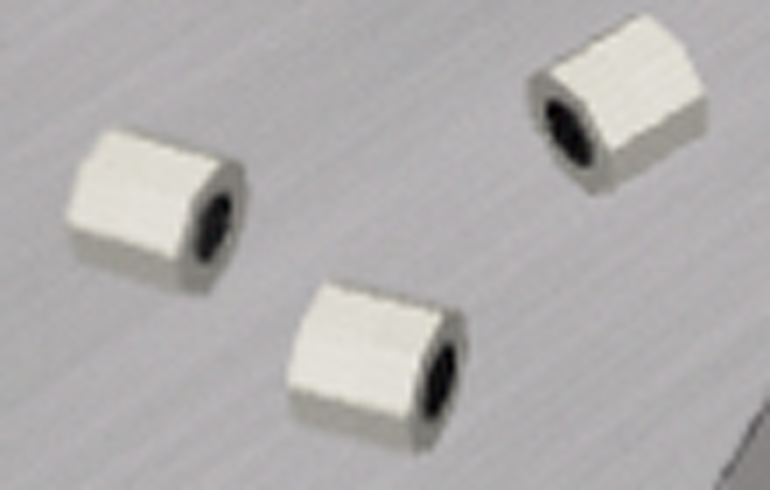

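View pics/g1.png

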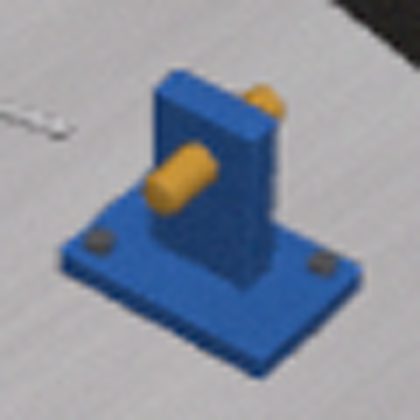

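Caps are A (217,304), B (249,327) and C (284,289). B is farthest from the base (0.66 m), so it is the one to take. The gauge to use is the one at (340,255), with y≈0 against 0.215 for the other, so it is farther right. Its pin runs from lower-left to upper-right in the crop. I'll get accurate poses from the depth data.

```bash
cat >> h.py <<'E'
def cloud(c):
    v,u=np.nonzero(c['depth']>0.05)
    K=np.array([[c['fx'],0,c['cx']],[0,c['fy'],c['cy']],[0,0,1.]])
    p=cv2.undistortPoints(np.stack([u,v],1).astype(float)[:,None],K,np.array(c['distortion'],float))[:,0]
    z=c['depth'][v,u].astype(float); P=np.c_[p*z[:,None],z]
    return (P-np.array(c['t']))@np.array(c['R']),u,v
E
python3 - <<'E'
from h import *
np.set_printoptions(precision=4,suppress=True)
for n in('scene','side'):
    c=load(n);P,u,v=cloud(c)
    for nm,ctr,rad,lo,hi in [('cap',(.59,-.3),.045,.038,.06),('capall',(.59,-.3),.045,.006,.06),('posttop',(.583,0),.06,.079,.09),('foot',(.583,0),.08,.006,.017),('mat',(.506,.244),.15,.002,.008)]:
        m=(np.hypot(P[:,0]-ctr[0],P[:,1]-ctr[1])<rad)&(P[:,2]>lo)&(P[:,2]<hi);Q=P[m]
        if nm=='mat': m&=c['image'][v,u].max(1)<60; Q=P[m]
        if nm=='foot':
            col=c['image'][v,u].astype(int); m&=(col[:,0]>col[:,2]+50); Q=P[m]
        if len(Q)<4: print(n,nm,len(Q));continue
        r=cv2.minAreaRect((Q[:,:2]*1000).astype(np.float32)); print(n,nm,len(Q),Q.mean(0),r)
E
```

```text
scene cap 231 [ 0.5907 -0.2998  0.0435] ((589.5946044921875, -298.701416015625), (43.145877838134766, 36.90719223022461), 23.970401763916016)
scene capall 476 [ 0.5949 -0.3017  0.0351] ((584.0613403320312, -301.04803466796875), (54.268306732177734, 54.641510009765625), 27.81245231628418)
scene posttop 109 [ 0.5819 -0.0023  0.0843] ((580.0957641601562, -1.4470586776733398), (46.322750091552734, 20.081157684326172), 4.550719738006592)
scene foot 443 [ 0.5901 -0.0092  0.0128] ((580.0985107421875, -0.19080352783203125), (94.16117858886719, 64.4782943725586), 6.026610374450684)
scene mat 2410 [0.5038 0.2399 0.0055] ((499.04931640625, 246.3351287841797), (200.19920349121094, 201.09046936035156), 81.07023620605469)
side cap 71 [ 0.5836 -0.2915  0.0425] ((583.3994750976562, -292.24700927734375), (40.49351501464844, 41.73698806762695), 28.294517517089844)
side capall 218 [ 0.578  -0.2851  0.0308] ((582.15380859375, -290.4794616699219), (41.011627197265625, 46.03071212768555), 28.294513702392578)
side posttop 67 [0.5743 0.002  0.0826] ((575.878173828125, 1.0062999725341797), (21.959945678710938, 43.916194915771484), 86.2526626586914)
side foot 330 [0.5668 0.0085 0.0109] ((573.9471435546875, 1.1540260314941406), (91.51129150390625, 65.31281280517578), 8.704742431640625)
side mat 3857 [0.4879 0.257  0.0045] ((492.3229064941406, 247.74398803710938), (199.78231811523438, 199.71421813964844), 81.6019287109375)
```

Call:
step_arm(increments=[{"tx": 32,"ty": 30.5,"az": 1},{"tx": 32,"ty": 30.5,"az": 1},{"tx": 32,"ty": 30.5,"az": 1},{"tx": 32,"ty": 30.5,"az": 1},{"tx": 32,"ty": 30.5,"az": 1},{"tx": 32,"ty": 30.5,"az": 0.6},{"tx": 32,"ty": 30.5},{"tx": 32,"ty": 30.5},{"tx": 32,"ty": 30.5},{"tx": 32,"ty": 30.5},{"tx": 32,"ty": 30.5},{"tz": 0,"claw": 1}])

```text
$.increments[0]: bad value
```

Run:
```python
from h import *
c=cap('wrist'); cv2.imwrite('pics/w1.png',c['image'])
np.set_printoptions(precision=4,suppress=True)
print(r.get_state()['joints'],r.get_state()['tcp_pos'],-np.array(c['R']).T@c['t'])
P,u,v=cloud(c)
for lo,hi in((.038,.06),(.006,.06)):
    m=(np.hypot(P[:,0]-.588,P[:,1]+.297)<.05)&(P[:,2]>lo)&(P[:,2]<hi);Q=P[m]
    if len(Q)>3: print(len(Q),Q.mean(0),cv2.minAreaRect((Q[:,:2]*1000).astype(np.float32)),u[m].mean(),v[m].mean())
```

```text
[-53.1097  20.5815   0.6461  -0.017  -70.1361 -16.5074] [ 0.235  -0.6324  0.2448] [ 0.1645 -0.6587  0.3847]
```

View pics/w1.png

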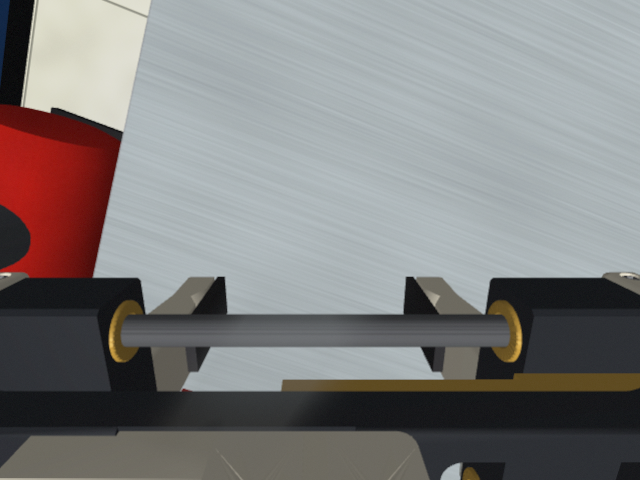

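The first call was refused because the rows were incomplete, so nothing moved. The picture shows the fingers at about (215,330) and (415,330), with the view extending toward tool +x.

Call:
step_arm(increments=[{"tx": 35,"ty": 30,"tz": 0,"ax": 0,"ay": 0,"az": 1,"claw": 1},{"tx": 35,"ty": 30,"tz": 0,"ax": 0,"ay": 0,"az": 1,"claw": 1},{"tx": 35,"ty": 30,"tz": 0,"ax": 0,"ay": 0,"az": 1,"claw": 1},{"tx": 35,"ty": 30,"tz": 0,"ax": 0,"ay": 0,"az": 1,"claw": 1},{"tx": 35,"ty": 30,"tz": 0,"ax": 0,"ay": 0,"az": 1,"claw": 1},{"tx": 35,"ty": 30,"tz": 0,"ax": 0,"ay": 0,"az": 1,"claw": 1},{"tx": 35,"ty": 30,"tz": 0,"ax": 0,"ay": 0,"az": 0,"claw": 1},{"tx": 35,"ty": 30,"tz": 0,"ax": 0,"ay": 0,"az": 0,"claw": 1},{"tx": 35,"ty": 30,"tz": 0,"ax": 0,"ay": 0,"az": 0,"claw": 1},{"tx": 35,"ty": 30,"tz": 0,"ax": 0,"ay": 0,"az": 0,"claw": 1},{"tx": 35,"ty": 30,"tz": 0,"ax": 0,"ay": 0,"az": 0,"claw": 1},{"tx": 30,"ty": 30,"tz": 0,"ax": 0,"ay": 0,"az": 0,"claw": 1}])

```text
time_s: 1.35
tcp_pos: [0.6515, -0.2711, 0.2451]
eef_rot: [180.0, -0.0, -153.6]
contact_force: [0.6, -0.9, 0.1]
gripper_width: 0.0877
```

Run:
```python
from h import *
c=cap('wrist'); cv2.imwrite('pics/w2.png',c['image'])
np.set_printoptions(precision=4,suppress=True)
s=r.get_state();print(s['joints'],s['tcp_pos'],s['eef_rot'],-np.array(c['R']).T@c['t'])
P,u,v=cloud(c)
for lo,hi in((.038,.06),(.006,.06)):
    m=(np.hypot(P[:,0]-.588,P[:,1]+.297)<.04)&(P[:,2]>lo)&(P[:,2]<hi);Q=P[m]
    if len(Q)>3: print(len(Q),Q.mean(0),cv2.minAreaRect((Q[:,:2]*1000).astype(np.float32)),u[m].mean(),v[m].mean())
```

```text
[ -6.4601  23.6435   5.2295  -0.038  -71.5706 -56.9491] [ 0.6553 -0.267   0.2443] [ 179.9782    0.0326 -153.4213] [ 0.5841 -0.3045  0.385 ]
1473 [ 0.5861 -0.2979  0.0435] ((586.2976684570312, -297.61822509765625), (39.54548645019531, 34.631534576416016), 26.388486862182617) 319.8716904276986 140.45485403937542
1975 [ 0.5861 -0.2979  0.0413] ((586.4574584960938, -297.71075439453125), (39.89434051513672, 43.979217529296875), 26.668001174926758) 319.8010126582279 140.45974683544304
```

View pics/w2.png

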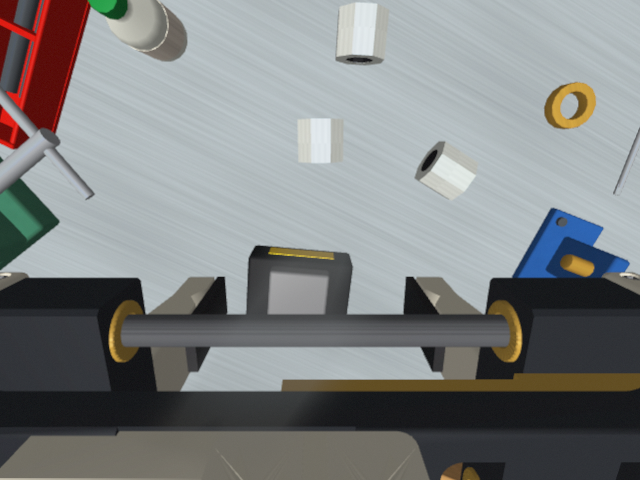

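The cap is at (320,140) in the image, world (586, −298) mm. Its axis is at 26.6° and lines up with the tool. The battery and the other caps are clear of the fingers. I'll descend and grip.

Call:
step_arm(increments=[{"tx": -35,"ty": -15,"tz": 0,"ax": 0,"ay": 0,"az": 0,"claw": 1},{"tx": -34,"ty": -16,"tz": -40,"ax": 0,"ay": 0,"az": 0,"claw": 1},{"tx": 0,"ty": 0,"tz": -40,"ax": 0,"ay": 0,"az": 0,"claw": 1},{"tx": 0,"ty": 0,"tz": -40,"ax": 0,"ay": 0,"az": 0,"claw": 1},{"tx": 0,"ty": 0,"tz": -40,"ax": 0,"ay": 0,"az": 0,"claw": 1},{"tx": 0,"ty": 0,"tz": -35,"ax": 0,"ay": 0,"az": 0,"claw": 1},{"tx": 0,"ty": 0,"tz": -25,"ax": 0,"ay": 0,"az": 0,"claw": 1},{"tx": 0,"ty": 0,"tz": 0,"ax": 0,"ay": 0,"az": 0,"claw": 1}])

```text
time_s: 2.2
tcp_pos: [0.5812, -0.3016, 0.0248]
eef_rot: [179.7, -0.3, -153.7]
contact_force: [0.5, -0.1, 0.3]
gripper_width: 0.0877
```

Call:
step_arm(increments=[{"tx": 0,"ty": 0,"tz": 0,"ax": 0,"ay": 0,"az": 0,"claw": -1},{"tx": 0,"ty": 0,"tz": 0,"ax": 0,"ay": 0,"az": 0,"claw": -1},{"tx": 0,"ty": 0,"tz": 0,"ax": 0,"ay": 0,"az": 0,"claw": -1},{"tx": 0,"ty": 0,"tz": 0,"ax": 0,"ay": 0,"az": 0,"claw": -1},{"tx": 0,"ty": 0,"tz": 0,"ax": 0,"ay": 0,"az": 0,"claw": -1},{"tx": 0,"ty": 0,"tz": 0,"ax": 0,"ay": 0,"az": 0,"claw": -1},{"tx": 0,"ty": 0,"tz": 0,"ax": 0,"ay": 0,"az": 0,"claw": -1},{"tx": 0,"ty": 0,"tz": 0,"ax": 0,"ay": 0,"az": 0,"claw": -1},{"tx": 0,"ty": 0,"tz": 0,"ax": 0,"ay": 0,"az": 0,"claw": -1},{"tx": 0,"ty": 0,"tz": 0,"ax": 0,"ay": 0,"az": 0,"claw": -1}], newtons=40)

```text
time_s: 3.2
tcp_pos: [0.5841, -0.3021, 0.0296]
eef_rot: [180.0, -0.0, -153.6]
contact_force: [-0.9, 3.9, 5.0]
gripper_width: 0.0438
```

Call:
step_arm(increments=[{"tx": 0,"ty": 0,"tz": 30,"ax": 0,"ay": 0,"az": 0,"claw": -1},{"tx": 0,"ty": 0,"tz": 45,"ax": 0,"ay": 0,"az": 0,"claw": -1},{"tx": 0,"ty": 0,"tz": 45,"ax": 0,"ay": 0,"az": 0,"claw": -1},{"tx": 0,"ty": 30,"tz": 40,"ax": 0,"ay": 0,"az": 7,"claw": -1},{"tx": 0,"ty": 30,"tz": 40,"ax": 0,"ay": 0,"az": 7,"claw": -1},{"tx": 0,"ty": 40,"tz": 0,"ax": 0,"ay": 0,"az": 8,"claw": -1},{"tx": 0,"ty": 40,"tz": 0,"ax": 0,"ay": 0,"az": 8,"claw": -1},{"tx": 0,"ty": 40,"tz": 0,"ax": 0,"ay": 0,"az": 8,"claw": -1},{"tx": 0,"ty": 40,"tz": 0,"ax": 0,"ay": 0,"az": 8,"claw": -1},{"tx": 0,"ty": 40,"tz": 0,"ax": 0,"ay": 0,"az": 8,"claw": -1},{"tx": 0,"ty": 40,"tz": 0,"ax": 0,"ay": 0,"az": 8,"claw": -1},{"tx": 0,"ty": 40,"tz": 0,"ax": 0,"ay": 0,"az": 7.6,"claw": -1}])

```text
time_s: 4.4
tcp_pos: [0.5837, 0.0392, 0.2287]
eef_rot: [180.0, -0.0, -83.7]
contact_force: [1.8, 0.1, -2.0]
gripper_width: 0.0435
```

Call:
step_arm(increments=[{"tx": 0,"ty": 45,"tz": 0,"ax": 0,"ay": 0,"az": 0,"claw": -1},{"tx": 0,"ty": 10,"tz": 0,"ax": 0,"ay": 0,"az": 0,"claw": -1},{"tx": 0,"ty": 0,"tz": 0,"ax": 0,"ay": 0,"az": 0,"claw": -1},{"tx": 0,"ty": 0,"tz": 0,"ax": 0,"ay": 0,"az": 0,"claw": -1}])

```text
time_s: 4.8
tcp_pos: [0.5838, 0.0924, 0.2286]
eef_rot: [179.9, -0.0, -84.0]
contact_force: [-0.0, 0.2, -2.4]
gripper_width: 0.0439
```

Run:
```python
from h import *
c=cap('wrist'); cv2.imwrite('pics/w3.png',c['image'])
np.set_printoptions(precision=4,suppress=True)
s=r.get_state();print(s['joints'],s['tcp_pos'],s['eef_rot'],s['gripper_width'],s['contact_force'])
P,u,v=cloud(c);col=c['image'][v,u].astype(int);blue=(col[:,0]>col[:,2]+40)
near=np.hypot(P[:,0]-.58,P[:,1])<.08
for nm,lo,hi,b in(('top',.078,.09,1),('foot',.006,.018,1),('pin',.058,.075,0)):
    m=near&(P[:,2]>lo)&(P[:,2]<hi)&(blue==bool(b));Q=P[m]
    if len(Q)>3: print(nm,len(Q),Q.mean(0),cv2.minAreaRect((Q[:,:2]*1000).astype(np.float32)))
t=s['tcp_pos'];m=(np.abs(P-t).max(1)<.05)
print('near tcp',m.sum())
P,u,v=cloud(cap('side'));m=(np.hypot(P[:,0]-t[0],P[:,1]-t[1])<.06)&(P[:,2]<t[2]+.06);print(P[m].min(0),P[m].max(0))
```

```text
[ 27.8755  13.3967 -11.6449   0.0015 -65.0062 -21.9275] [0.5839 0.0919 0.2288] [179.9562  -0.0191 -84.0513] 0.04322084188042592 [-0.2391 -0.356  -1.4315]
top 1253 [ 0.5775 -0.0011  0.0844] ((577.3914184570312, -1.0767402648925781), (44.19338607788086, 16.081390380859375), 5.978749752044678)
foot 3732 [ 0.5796 -0.0005  0.0129] ((577.2537841796875, -0.9402923583984375), (89.8938217163086, 58.539649963378906), 5.940946578979492)
pin 1136 [ 0.5778 -0.0018  0.0689] ((577.3804931640625, -1.3028907775878906), (15.544537544250488, 63.628665924072266), 6.343449115753174)
near tcp 12761
[ 0.5245  0.0321 -0.0065] [0.6434 0.1516 0.2887]
```

View pics/w3.png

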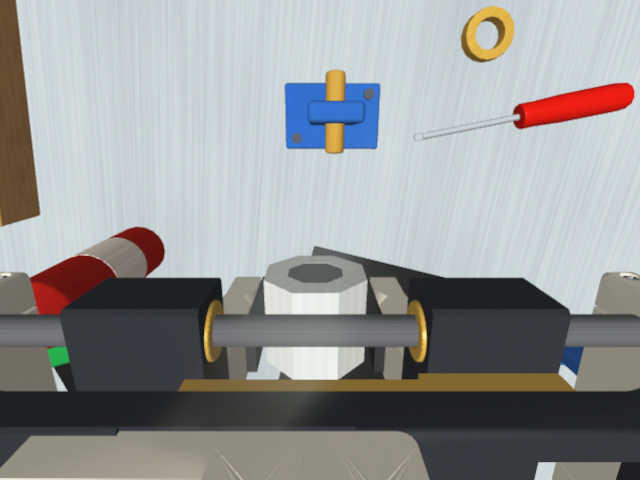

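The gripped cap is level in the jaws, with its end face at (315,272). It looks grey inside, so it may be the hole. The gauge is at (335,112), centre (577.3, −1.1) mm, yaw 6.0°. I'll measure the cap in the hand with the same camera.

Run:
```python
from h import *
np.set_printoptions(precision=4,suppress=True)
c=load('wrist');P,u,v=cloud(c)
for a,b,d,e in((270,360,292,312),(270,360,258,288),(300,330,265,282),(270,290,265,290),(275,355,350,375)):
    m=(u>=a)&(u<b)&(v>=d)&(v<e);Q=P[m];print((a,b,d,e),m.sum(),np.percentile(Q,[5,50,95],axis=0).round(4).tolist())
m=(u>250)&(u<380)&(v>250)&(v<312)&(P[:,2]>.19);Q=P[m]
a=np.radians(6);ax=np.array([-np.sin(a),np.cos(a),0]);lat=np.array([np.cos(a),np.sin(a),0])
h=np.histogram(Q[:,2],bins=12);print(h)
s=Q@ax;l=Q@lat;print('along',np.percentile(s,[0.5,2,10,50]),'lat',np.percentile(l,[1,50,99]),'tcp',np.array([.5839,.0919,0])@ax,np.array([.5839,.0919,0])@lat)
```

```text
(270, 360, 292, 312) 1791 [[0.5682, 0.0763, 0.2352], [0.5853, 0.0809, 0.2432], [0.6016, 0.0865, 0.2447]]
(270, 360, 258, 288) 2691 [[0.5672, 0.0744, 0.0057], [0.5854, 0.0775, 0.2144], [0.6042, 0.1429, 0.237]]
(300, 330, 265, 282) 508 [[0.5788, 0.0772, 0.2097], [0.5851, 0.0812, 0.2107], [0.5916, 0.0853, 0.2126]]
(270, 290, 265, 290) 496 [[0.5968, 0.0772, 0.214], [0.6007, 0.0779, 0.2275], [0.605, 0.0788, 0.2383]]
(275, 355, 350, 375) 1992 [[0.5662, 0.1021, 0.2358], [0.5825, 0.1083, 0.2435], [0.598, 0.1163, 0.2447]]
(array([  91,  153,  501,  572,  373,  241,  267,  352,  764,  879,  748,
       1247]), array([0.1991, 0.203 , 0.2069, 0.2108, 0.2147, 0.2186, 0.2225, 0.2264,
       0.2303, 0.2342, 0.2381, 0.242 , 0.2459]))
along [0.0141 0.0142 0.0145 0.0172] lat [0.5629 0.5902 0.6176] tcp 0.030362392482361444 0.5903075004798322
```

The dark patch in that face reads as a floor at constant z≈0.2107, which is the cap axis minus 12 mm. That is the hole's inner wall, so the −y-facing end probably has the hole. I'll feel for it on pin_left.

Call:
step_arm(increments=[{"tx": -16,"ty": -2,"tz": 0,"ax": 0,"ay": 0,"az": 0,"claw": -1},{"tx": 0,"ty": 0,"tz": -40,"ax": 0,"ay": 0,"az": 0,"claw": -1},{"tx": 0,"ty": 0,"tz": -40,"ax": 0,"ay": 0,"az": 0,"claw": -1},{"tx": 0,"ty": 0,"tz": -40,"ax": 0,"ay": 0,"az": 0,"claw": -1},{"tx": 0,"ty": 0,"tz": -30,"ax": 0,"ay": 0,"az": 0,"claw": -1},{"tx": 0,"ty": 0,"tz": -10.5,"ax": 0,"ay": 0,"az": 0,"claw": -1},{"tx": 1,"ty": -10,"tz": 0,"ax": 0,"ay": 0,"az": 0,"claw": -1},{"tx": 1,"ty": -10,"tz": 0,"ax": 0,"ay": 0,"az": 0,"claw": -1},{"tx": 1,"ty": -10,"tz": 0,"ax": 0,"ay": 0,"az": 0,"claw": -1},{"tx": 1,"ty": -10,"tz": 0,"ax": 0,"ay": 0,"az": 0,"claw": -1},{"tx": 0,"ty": 0,"tz": 0,"ax": 0,"ay": 0,"az": 0,"claw": -1},{"tx": 0,"ty": 0,"tz": 0,"ax": 0,"ay": 0,"az": 0,"claw": -1}])

```text
time_s: 6.1
tcp_pos: [0.5725, 0.0502, 0.0693]
eef_rot: [-179.9, 0.0, -84.1]
contact_force: [1.0, -0.0, -1.0]
gripper_width: 0.0436
```

Run:
```python
from h import *
for n in('wrist','scene','side'):
    c=cap(n); s=r.get_state()
    if n=='wrist': print(s['tcp_pos'],s['contact_force']); a=c['image'][180:400,200:440]
    else:
        p=pix(c,[.574,.03,.062]).astype(int); a=c['image'][p[1]-40:p[1]+40,p[0]-45:p[0]+45]
    cv2.imwrite(f'{n}.png',a)
L=[cv2.resize(cv2.imread(f'{n}.png'),(400,370),interpolation=cv2.INTER_CUBIC) for n in('scene','wrist')]
cv2.imwrite('pics/p1.png',np.hstack(L))
```

```text
[0.57238875 0.0506125  0.06915039] [-0.60506111  0.40195333 -2.99585186]
```

View pics/p1.png

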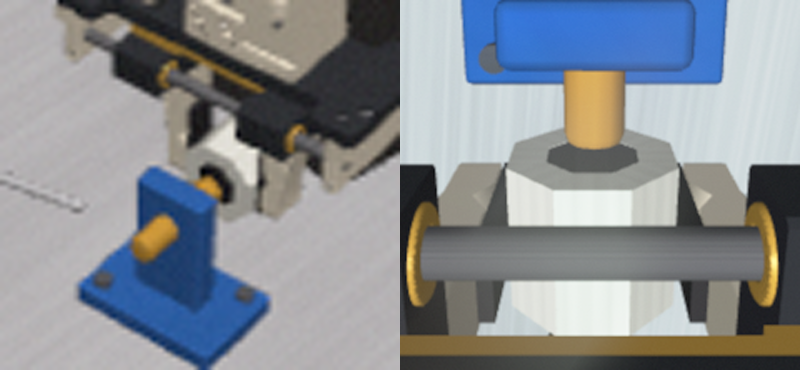

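The pin, at (593,140) in the crop, is centred on the hole at (593,158) laterally and just short of it. I'll advance in small steps.

Call:
step_arm(increments=[{"tx": 0.5,"ty": -5,"tz": -0.5,"ax": 0,"ay": 0,"az": 0,"claw": -1},{"tx": 0.5,"ty": -5,"tz": 0,"ax": 0,"ay": 0,"az": 0,"claw": -1},{"tx": 0,"ty": 0,"tz": 0,"ax": 0,"ay": 0,"az": 0,"claw": -1}])

```text
time_s: 6.55
tcp_pos: [0.573, 0.0402, 0.068]
eef_rot: [180.0, -0.0, -84.0]
contact_force: [-0.6, 0.1, -1.6]
gripper_width: 0.0437
```

Call:
step_arm(increments=[{"tx": 0.5,"ty": -4,"tz": 0,"ax": 0,"ay": 0,"az": 0,"claw": -1},{"tx": 0.5,"ty": -4,"tz": 0,"ax": 0,"ay": 0,"az": 0,"claw": -1},{"tx": 0.5,"ty": -4,"tz": 0,"ax": 0,"ay": 0,"az": 0,"claw": -1},{"tx": 0,"ty": 0,"tz": 0,"ax": 0,"ay": 0,"az": 0,"claw": -1},{"tx": 0,"ty": 0,"tz": 0,"ax": 0,"ay": 0,"az": 0,"claw": -1},{"tx": 0,"ty": 0,"tz": 0,"ax": 0,"ay": 0,"az": 0,"claw": -1}])

```text
time_s: 7.15
tcp_pos: [0.5746, 0.0287, 0.0681]
eef_rot: [180.0, -0.0, -84.0]
contact_force: [-0.9, -0.1, -2.5]
gripper_width: 0.0435
```

Run:
```python
from h import *
for n in('wrist','scene'):
    c=cap(n); s=r.get_state()
    if n=='wrist': print(s['tcp_pos'],s['contact_force'],s['joints']); a=c['image'][180:400,200:440]
    else:
        p=pix(c,[.574,.03,.062]).astype(int); a=c['image'][p[1]-40:p[1]+40,p[0]-45:p[0]+45]
    cv2.imwrite(f'{n}.png',a)
L=[cv2.resize(cv2.imread(f'{n}.png'),(400,370),interpolation=cv2.INTER_CUBIC) for n in('scene','wrist')]
cv2.imwrite('pics/p2.png',np.hstack(L))
c=load('wrist');P,u,v=cloud(c);a=np.radians(6);ax=np.array([-np.sin(a),np.cos(a),0])
col=c['image'][v,u].astype(int);g=(np.ptp(col,axis=1)<30)&(u>260)&(u<370)&(v>230)&(v<330)&(P[:,2]>.045)&(P[:,2]<.09)
print('face along',np.percentile(P[g]@ax,[.5,2,10]),'tip at -.0294')
```

```text
[0.57462738 0.02881046 0.0681212 ] [-0.34026889 -0.37284946 -2.37124342] [ 2.23427161e+01  2.13350542e+01 -2.44023705e+01 -1.22534730e-03
 -4.42625930e+01 -1.63523064e+01]
face along [-0.05454177 -0.0481365  -0.04781505] tip at -.0294
```

View pics/p2.png

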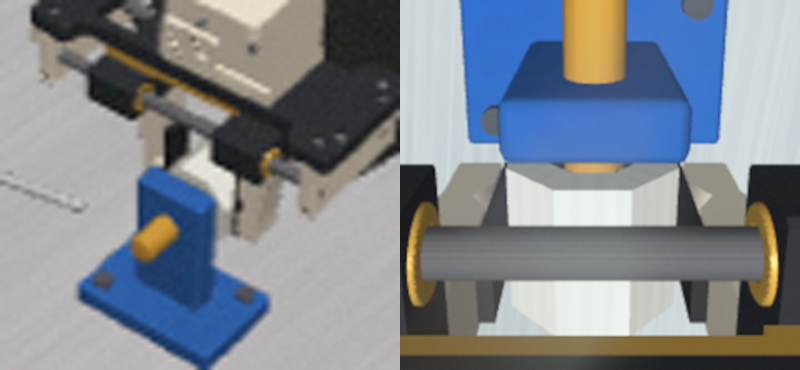

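The cap face is at −48 mm along the pin axis and the tip at −29.4 mm, so the pin is about 18.6 mm inside. There is no axial force, which confirms the hole is the tool +x end. Next I'll back off, rise and go over the mat.

Call:
step_arm(increments=[{"tx": -0.5,"ty": 5,"tz": 0,"ax": 0,"ay": 0,"az": 0,"claw": -1},{"tx": -1,"ty": 10,"tz": 0,"ax": 0,"ay": 0,"az": 0,"claw": -1},{"tx": -1,"ty": 10,"tz": 0,"ax": 0,"ay": 0,"az": 0,"claw": -1},{"tx": -1.5,"ty": 15,"tz": 0,"ax": 0,"ay": 0,"az": 0,"claw": -1},{"tx": -1.5,"ty": 15,"tz": 0,"ax": 0,"ay": 0,"az": 0,"claw": -1},{"tx": 0,"ty": 0,"tz": 35,"ax": 0,"ay": 0,"az": 0,"claw": -1},{"tx": 0,"ty": 0,"tz": 40,"ax": 0,"ay": 0,"az": 0,"claw": -1},{"tx": 0,"ty": 0,"tz": 40,"ax": 0,"ay": 0,"az": 0,"claw": -1},{"tx": -10,"ty": 20,"tz": 35,"ax": 0,"ay": 0,"az": 4,"claw": -1},{"tx": -10,"ty": 20,"tz": 35,"ax": 0,"ay": 0,"az": 4,"claw": -1},{"tx": -10,"ty": 20,"tz": 35,"ax": 0,"ay": 0,"az": 4,"claw": -1},{"tx": -10,"ty": 20,"tz": 35,"ax": 0,"ay": 0,"az": 4,"claw": -1}])

```text
time_s: 8.45
tcp_pos: [0.528, 0.1654, 0.3247]
eef_rot: [-180.0, 0.0, -67.8]
contact_force: [0.7, -0.2, -1.7]
gripper_width: 0.0438
```

Call:
step_arm(increments=[{"tx": -10,"ty": 25,"tz": 35,"ax": 0,"ay": 0,"az": 4,"claw": -1},{"tx": -10,"ty": 25,"tz": 25,"ax": 0,"ay": 0,"az": 0,"claw": -1},{"tx": -12,"ty": 25,"tz": 20,"ax": 0,"ay": 0,"az": 0,"claw": -1},{"tx": 0,"ty": 0,"tz": 0,"ax": -2.25,"ay": -1.1,"az": 0,"claw": -1},{"tx": 0,"ty": 0,"tz": 0,"ax": -4.5,"ay": -2.19,"az": 0,"claw": -1},{"tx": 0,"ty": 0,"tz": 0,"ax": -4.5,"ay": -2.19,"az": 0,"claw": -1},{"tx": 0,"ty": 0,"tz": 0,"ax": -4.5,"ay": -2.19,"az": 0,"claw": -1},{"tx": 0,"ty": 0,"tz": 0,"ax": -4.5,"ay": -2.19,"az": 0,"claw": -1},{"tx": 0,"ty": 0,"tz": 0,"ax": 0,"ay": 0,"az": 0,"claw": -1},{"tx": 0,"ty": 0,"tz": 0,"ax": 0,"ay": 0,"az": 0,"claw": -1}])

```text
time_s: 9.45
tcp_pos: [0.4964, 0.24, 0.4027]
eef_rot: [180.0, -22.4, -63.9]
contact_force: [-0.3, -0.4, -2.2]
gripper_width: 0.0436
```

```bash
cat > o.py <<'E'
from h import *
from scipy.spatial.transform import Rotation as Ro
np.set_printoptions(precision=3,suppress=True)
s=r.get_state();M=Ro.from_euler('xyz',s['eef_rot'],degrees=True).as_matrix()
print(s['time_s'],s['joints'],s['tcp_pos'],'toolx',M[:,0],'z',M[:,2],s['gripper_width'],s['contact_force'])
tgt=np.array([0,0,1.]);ax=np.cross(M[:,0],tgt);print('remaining turn deg',ax/np.linalg.norm(ax)*np.degrees(np.arccos(M[2,0])))
E
python3 o.py
```

```text
9.45 [ 58.426   7.091  -8.042  18.817 -87.5   -35.246] [0.496 0.24  0.403] toolx [ 0.407 -0.83   0.382] z [ 0.167 -0.343 -0.924] 0.04361034743122115 [-0.287 -0.38  -2.247]
remaining turn deg [-60.658 -29.738   0.   ]
```

Call:
step_arm(increments=[{"tx": 0,"ty": 0,"tz": 0,"ax": -4.5,"ay": -2.19,"az": 0,"claw": -1},{"tx": 0,"ty": 0,"tz": 0,"ax": -4.5,"ay": -2.19,"az": 0,"claw": -1},{"tx": 0,"ty": 0,"tz": 0,"ax": -4.5,"ay": -2.19,"az": 0,"claw": -1},{"tx": 0,"ty": 0,"tz": 0,"ax": -4.5,"ay": -2.19,"az": 0,"claw": -1},{"tx": 0,"ty": 0,"tz": 0,"ax": -4.5,"ay": -2.19,"az": 0,"claw": -1},{"tx": 0,"ty": 0,"tz": 0,"ax": -4.5,"ay": -2.19,"az": 0,"claw": -1},{"tx": 0,"ty": 0,"tz": 0,"ax": -4.5,"ay": -2.19,"az": 0,"claw": -1},{"tx": 0,"ty": 0,"tz": 0,"ax": 0,"ay": 0,"az": 0,"claw": -1}])

```text
time_s: 10.25
tcp_pos: [0.497, 0.2389, 0.4013]
eef_rot: [179.6, -57.7, -63.7]
contact_force: [-0.7, -0.4, -1.7]
gripper_width: 0.044
```

```bash
python3 o.py
```

```text
10.25 [ 68.249  16.217 -20.862  39.011 -97.607 -53.285] [0.497 0.239 0.401] toolx [ 0.237 -0.479  0.845] z [ 0.368 -0.761 -0.535] 0.044001157326827425 [-0.701 -0.439 -1.719]
remaining turn deg [-28.973 -14.327   0.   ]
```

Call:
step_arm(increments=[{"tx": 0,"ty": 0,"tz": 0,"ax": -4.5,"ay": -2.19,"az": 0,"claw": -1},{"tx": 0,"ty": 0,"tz": 0,"ax": -4.5,"ay": -2.19,"az": 0,"claw": -1},{"tx": 0,"ty": 0,"tz": 0,"ax": -4.5,"ay": -2.19,"az": 0,"claw": -1},{"tx": 0,"ty": 0,"tz": 0,"ax": -4.5,"ay": -2.19,"az": 0,"claw": -1},{"tx": 0,"ty": 0,"tz": 0,"ax": -4.5,"ay": -2.19,"az": 0,"claw": -1},{"tx": 0,"ty": 0,"tz": 0,"ax": -4.5,"ay": -2.19,"az": 0,"claw": -1},{"tx": 0,"ty": 0,"tz": 0,"ax": -2,"ay": -1.2,"az": 0,"claw": -1},{"tx": 0,"ty": 0,"tz": 0,"ax": 0,"ay": 0,"az": 0,"claw": -1},{"tx": 0,"ty": 0,"tz": 0,"ax": 0,"ay": 0,"az": 0,"claw": -1},{"tx": 0,"ty": 0,"tz": 0,"ax": 0,"ay": 0,"az": 0,"claw": -1},{"tx": 0,"ty": 0,"tz": 0,"ax": 0,"ay": 0,"az": 0,"claw": -1}])

```text
time_s: 11.35
tcp_pos: [0.4972, 0.2386, 0.4038]
eef_rot: [-133.3, -89.6, -110.7]
contact_force: [0.6, 1.0, -1.0]
gripper_width: 0.0437
```

```bash
python3 o.py
python3 - <<'E'
from h import *
L=[]
for n in('scene','side'):
    c=cap(n); p=pix(c,[.497,.239,.40]).astype(int);print(n,p)
    x=min(max(p[0]-100,0),440);y=min(max(p[1]-100,0),280);L.append(cv2.resize(c['image'][y:y+200,x:x+200],(400,400),interpolation=cv2.INTER_CUBIC))
cv2.imwrite('pics/f1.png',np.hstack(L))
E
```

```text
11.35 [  69.496   27.996  -31.562   50.562 -110.201  -67.228] [0.497 0.239 0.404] toolx [-0.002 -0.006  1.   ] z [ 0.438 -0.899 -0.004] 0.04365241179803853 [ 0.56   0.987 -0.973]
remaining turn deg [-0.339  0.128  0.   ]
scene [387  73]
side [256 144]
```

View pics/f1.png

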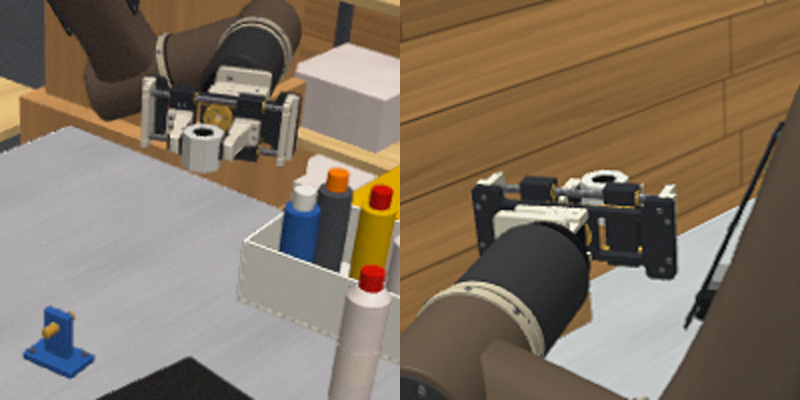

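The final view shows the cap upright with its hole open at the top, at (205,133) in the left half and (605,180) in the right. It is about 40 cm above the mat and within 15 mm of its centre.

```bash
python3 -c "
from h import *
print(r.close_job())
s=r.get_state();print(s['time_s'],s['gripper_width'],s['tcp_pos'])"
```

```text
the job is handed in; nothing more can be done
None
the job is handed in; nothing more can be done
```

The cap with the hole facing up is in the gripper, held still above the mat, and I've handed the job in at about 11.5 s of the 64 s allowed. No verdict was reported.

- **Which cap and gauge:** I took the farthest of the three caps, about 0.66 m from the base, and used the gauge farthest to the robot's right.
- **Finding the hole:** I slid the cap onto the left end of the pin, and the pin went in about 18.6 mm (measured from depth) for about 0.6 s. The measured side force stayed under about 1 N, so the hole was on the first end I tried. A depth reading had already pointed to that end before contact.
- **Final pose:** My last checks had the tool axis through the hole within 0.4° of vertical and the gripper 0.40 m up. It is about 1 cm from the mat's centre, with a finger opening of 43.7 mm. The last picture shows the hole open at the top.

**Checks that disagreed:**
- The scene and side cameras differed by about 5 mm on positions, so I used the wrist camera for the cap and gauge.
- The gripper read about 5 mm higher than commanded, with about 5 N upward force, while closing. The cap therefore sat about 6 mm ahead of the grasp point. I allowed for this at the pin.
- My first move call was refused because its rows were incomplete, and nothing moved.

I didn't touch the other things on the counter, as far as I could tell, but I didn't re-measure them at the end.

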